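# Tug, free and hold open a scanner's cover

### The arm

A 6-joint arm with a two-finger parallel gripper is mounted at the origin on the work surface. World frame = base frame: x ahead of the robot, y to its left, z up, the work surface at z = 0. Lengths are in m, angles in rad, forces in N, time in s.
With the tool pointing down it reaches from about 0.325 to 0.85 m from the base axis. Payload 4.4 kg.
Tool frame: the origin (TCP) lies at the very end of the fingers, on their centre line; the grasp point (between the pads) lies robot.grasp_offset behind it (robot.grasp_offset is the distance from the TCP to the grasp point, in m); z points along the fingers, y is the line along which they close (so a half turn about z gives the same grasp; the last joint's range is limited). The gripper opens to 94 mm and grips with 3 to 60 N. Pads are 16 mm wide; open, the fingers measure 119 mm over their backs; the gripper's body (75 mm by 177 mm) begins 78 mm behind the grasp point.
Start: joints at [1.113, 0.207, 1.542, -0, 1.393, -0.15], TCP at [0.174, 0.548, 0.205] pointing down, gripper open.
Joint ranges: [-2.73, 2.73], [-0.86, 2.22], [0.23, 2.46], [-1.11, 4.25], [0.08, 2.63], [-2.82, 2.82]. Speed limits (rad/s): [2.79, 2.79, 3.14, 3.14, 3.14, 3.14].

### API

Orientations are given as a unit quaternion [w, x, y, z].
In Python, from station import robot, solve_ik, imaging, nets gives the robot as it stands. The module is installed in compiled form; this text tells all that it offers. Calls block until the motion is done:
- robot.movep(position, orientation): joint-space move of the TCP to a pose.
- robot.move_straight(position, rotation=None, speed=0.15): straight line of the TCP; rotation=None keeps the orientation; speed is the mean speed in m/s.
- robot.move_joints(angles): joint-space move.
- robot.grip(opening, f_grip=None): opening from 0.0 (shut) to 1.0 (fully open); f_grip is the grip in N (None keeps the last); returns when the fingers have stopped.
- robot.hold(seconds).
- solve_ik(position, orientation): joint angles nearest the present ones, or None.
- robot.get_state(): the state.
- imaging.get_image(name): name is "scene" or "top" or "wrist"; returns a dict with "frame" (384x512x3 uint8, red, green, blue), "mtx" (3x3 intrinsics, pixels), "R" (3x3) and "t" (3): a world point X has camera coordinates R X + t. Camera axes: x right, y down, z forward; pixel columns grow to the right and rows downward; lengths in m; the calibration is good to about 2 mm. A picture is of the moment at which its call begins. There is no depth.
A pose or a line that the arm cannot do raises robot.MotionError and nothing moves.
- robot.close_job(): hands the job in; it is judged then, once.
Trained networks look in the newest picture that a camera, given by its name, has taken for a name from the list of things; names that differ only in an ending like _2 or _b are one class to them, and where a whole thing is asked for, a point or a joint stands for the part that bears it (a point fixed in the world has none). Each returns a list of dicts, best first, with "score" (0 to 1); they miss things now and then, are a little off and sometimes report something else, mostly with a low value. They report only what shows in the picture. A call takes as long as a camera call.
- nets.boxes_of(camera, thing): "box" ([left, top, right, bottom] in pixels, round what is visible of it).
- nets.trace(camera, thing): "mask" (384x512 bool, what is visible of it) and "box" ([left, top, right, bottom] in pixels, round what is visible of it).
The state is a dict: "t": time; "joint_positions": joint angles; "joint_velocities": joint speeds; "joint_efforts": joint torques, N m; "position": TCP position; "eef_rot": TCP orientation; "force": force on the tool from outside, world axes, zero at the start; "ft_torque": the same for the moment, N m; "gripper_width": opening from 0.0 (shut) to 1.0 (fully open); "grasp_force": force on a finger pad.
Only numpy, scipy, OpenCV 4.12 (cv2) and the standard library are available. Lean on these libraries where they do the work, as an engineer would, in place of code of your own. Each camera call takes 0.05 s, during which the arm holds its last target. There are 200 camera calls.

### The job

The grey cover of the stone scanner may or may not be held shut by its slide catch, whose marks have worn off, so it cannot be seen which end of the slot is the locked one. Before sliding anything, tug the cover upward by the catch's red knob to learn if it is caught; if it is, let it down and slide the knob all the way to the other end of its slot to free it. Then swing the cover open by at least 45 degrees and finish while still holding it there at rest (it falls shut if let go), leaving the other things on the bench where they are.

Things in the scene. Friction and masses are not known exactly. Their poses are not given: they have to be found in the camera images.
- case: the stone scanner, fixed to the bench: black open case 200 (x) x 260 (y) x 100 mm (z), closed by a grey cover plate 200 x 260 x 8 mm whose top lies 108 mm above the bench. Origin under the case's centre; its -x side is the front, facing the robot at yaw 0; +y is to the left
- cover (a joint): angle of the grey cover about its hinge along the case's rear (+x) top edge: 0 = shut, grows as the front edge is lifted, stop at 1.2 rad. The cover (about 0.34 to 0.55 kg) falls shut unless held; lifting it at the knob takes about 2 to 4 N, and a few newtons more while the knob pivots between gripping fingers. If caught it lifts only about 3.5 mm at the knob (0.02 rad) and then stops hard; if free it keeps rising
- cover_hinge (a point): point in the middle of the hinge line, 100 mm behind the case's centre and 100 mm above the bench; the hinge line runs along the case's y
- catch (a joint): slide of the catch along the cover: 0 = at the right-hand (case -y) end of its slot, 0.024 m = at the left-hand (+y) end. It starts within 4 mm of the right-hand end and stays where it is left; sliding takes about 2 N. In some units the right-hand end is the locked one and the left-hand end free, in others the reverse, and nothing outside shows which; within about 11 mm of the locked end it catches
- knob (a point): centre of the catch's red knob: a barrel 24 mm in diameter and 20 mm long, its axis and flat ends along the case's y, on a thin stem 32 mm above the cover's top near its front edge (172 mm in front of the hinge line, 40 mm above it when shut). Pinch it across its flat ends from above; it can pivot between the fingers as the cover swings. It moves with catch and cover
- bottle: small amber bottle with white cap, 50 mm across, 110 mm high, standing; origin under its centre. Bystander, beside the unit
- loupe: black cylindrical eyeglass, 38 mm across, 34 mm high, standing; origin under its centre. Bystander, beside the unit
- tray: white plastic sorting tray, 120 x 90 x 22 mm; origin under its centre. Bystander
- tang: steel stone holder, a 150 mm long flat bar with a 32 mm round head 28 mm high at one end, lying; origin under the bar's middle. Bystander
- brush: small brush with a wooden handle, lying; origin on its underside. Bystander
- weight: brass weight with a knob, 44 mm across, 52 mm high; origin under its centre. Bystander

How it is judged:
On the way:
1. the cover is tugged up by at least 0.008 rad with the fingers while the catch is still within 9 mm of the right-hand end (value of joint cover above 0.008 rad and value of joint catch below 0.009 m and contact force between the fingers and case above 0.5 N), for 0.1 s.
At the end, for the whole second after the job is handed in: the fingers still hold the scanner's cover (contact force over 0.5 N), open by more than 0.70 rad (40 degrees) and at rest (slower than 0.05 rad/s) (value of joint cover above 0.7 rad and velocity of joint cover between -0.05 and 0.05 rad/s and contact force between the fingers and case above 0.5 N); the arm keeps its last pose, push and grip.
It fails at once if one of the six bystanders is moved by more than 30 mm (distance of any of bottle, loupe, tray, tang, brush, weight from where it was at the start of the episode above 0.03 m).
It also fails if it takes over 38 s, if anything falls off the work surface, if the arm or the gripper's body presses on something with over 40 N, if the wrist force passes 120 N, or if a joint passes its speed limit or range.

## Working session

There is one attempt and no reset: what is moved stays moved. The work goes in short steps, each a Python script; the robot and the scene stay as the last script left them, time stands still between calls to the robot, and variables do not carry over. Pictures are saved under pics/ and viewed, at most 10 in all, crops included, and the job is handed in when it is done.

```bash
mkdir -p pics; python3 - <<'E'
from station import robot, imaging, nets
import cv2, numpy as np
ims=[]
for c in ["scene","top"]:
    d=imaging.get_image(c); ims.append(d["frame"])
    print(c,d["mtx"].tolist(),d["R"].round(4).tolist(),d["t"].round(4).tolist())
    for th in ["knob","case","cover","bottle","loupe"]:
        print(th,[(np.round(b["box"]).tolist(),round(b["score"],2)) for b in nets.boxes_of(c,th)[:2]])
    cv2.imwrite(f"pics/{c}0.png",d["frame"][:,:,::-1])
s=robot.get_state();print(s["t"],s["eef_rot"],robot.grasp_offset)
E
```

```text
scene [[358.6243400634653, 0.0, 257.90271861033705], [0.0, 358.6243400634653, 194.37230603987865], [0.0, 0.0, 1.0]] [[-0.3739, 0.9274, -0.0143], [0.5789, 0.2213, -0.7848], [-0.7246, -0.3017, -0.6196]] [0.1776, -0.2266, 1.3989]
knob [([209.0, 158.0, 224.0, 172.0], 0.65)]
case []
cover [([139.0, 155.0, 260.0, 229.0], 0.64)]
bottle [([146.0, 165.0, 162.0, 186.0], 0.72), ([246.0, 245.0, 256.0, 264.0], 0.21)]
loupe [([247.0, 247.0, 258.0, 262.0], 0.59), ([357.0, 187.0, 391.0, 223.0], 0.17)]
top [[449.2421713534652, 0.0, 257.83526796271525], [0.0, 449.2421713534652, 189.01419838921717], [0.0, 0.0, 1.0]] [[-0.0078, -0.9999, -0.0153], [-0.9977, 0.0088, -0.0665], [0.0667, 0.0148, -0.9977]] [0.0184, 0.5494, 1.2929]
knob [([303.0, 206.0, 316.0, 219.0], 0.53), ([254.0, 142.0, 364.0, 229.0], 0.2)]
case [([255.0, 138.0, 362.0, 228.0], 0.55)]
cover [([254.0, 141.0, 363.0, 232.0], 0.6)]
bottle [([367.0, 194.0, 383.0, 216.0], 0.73), ([87.0, 173.0, 131.0, 234.0], 0.16)]
loupe [([236.0, 152.0, 245.0, 160.0], 0.48)]
0.6 [-1.11866557e-05  1.53309021e-01  9.88178295e-01  1.45921227e-05] 0.0188
```

View pics/scene0.png

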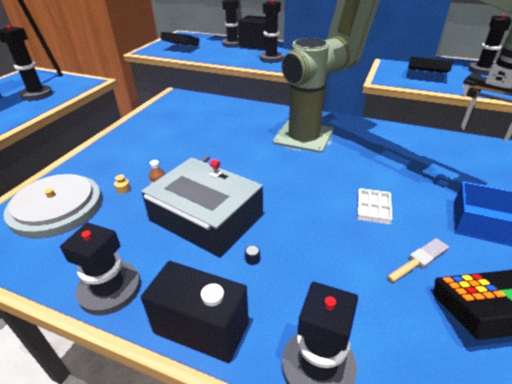

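View pics/top0.png

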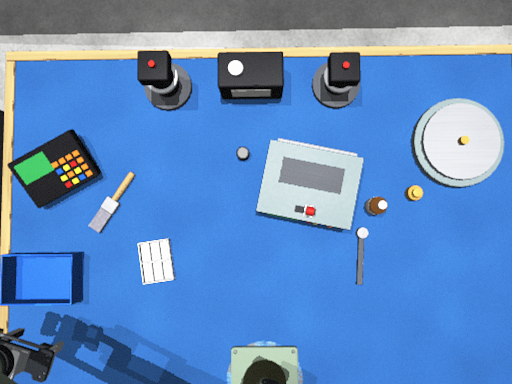

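The scene view shows the case with its red knob at (216,165). In the top view the knob is at (310,211), the bottle at (376,206), and the case is yawed by about -10°. Next I'll measure these and hover over the knob.

```bash
cat > h.py <<'E'
from station import robot, imaging, nets, solve_ik
import numpy as np, cv2
from scipy.spatial.transform import Rotation as Ro
def unproj(d,px,z):
    px=np.atleast_2d(px).astype(float)
    r=np.c_[px,np.ones(len(px))]@np.linalg.inv(d["mtx"]).T@d["R"]
    c=-d["R"].T@d["t"]
    return c+r*((z-c[2])/r[:,2])[:,None]
def quat(yaw):   # tool down, closing axis along case y
    m=np.array([[1,0,0],[0,-1,0],[0,0,-1.]])
    q=(Ro.from_euler("z",yaw)*Ro.from_matrix(m)).as_quat()
    return q[[3,0,1,2]]
def knob_px(d,cam,thr=0.2):
    """red blob centroid inside net box"""
    b=nets.boxes_of(cam,"knob")[0]; l,t,r,bo=np.round(b["box"]).astype(int)
    f=d["frame"].astype(int); m=(f[...,0]>110)&(f[...,1]<80)&(f[...,2]<80)
    mm=np.zeros_like(m); mm[max(t-4,0):bo+4,max(l-4,0):r+4]=1; ys,xs=np.nonzero(m&mm)
    return b["score"],b["box"],np.array([(xs.min()+xs.max())/2,(ys.min()+ys.max())/2]) if len(xs) else None
E
cat > m.py <<'E'
from h import *
P=[]
for c in ["scene","top"]:
    d=imaging.get_image(c); k=knob_px(d,c); print(c,k)
    p=k[2]; P.append((d,p)); print("at z.14",unproj(d,p,.14).round(4))
    m=nets.trace(c,"cover")[0]["mask"].astype(np.uint8)
    cs=max(cv2.findContours(m,0,2)[0],key=cv2.contourArea)[:,0]
    w=unproj(d,cs,.108)[:,:2]; r=cv2.minAreaRect((w*1000).astype(np.float32)); print("cover",r)
    for z in (.1,.14,.18): print(z,unproj(d,p,z)[0,:2].round(4))
E
python3 m.py
```

```text
scene (0.66, [211.8, 162.1, 222.2, 176.0], array([214.5, 164.5]))
at z.14 [[ 0.485  -0.1241  0.14  ]]
cover ((547.87646484375, -124.94662475585938), (266.750244140625, 227.8673858642578), 76.2726058959961)
0.1 [ 0.4323 -0.1554]
0.14 [ 0.485  -0.1241]
0.18 [ 0.5376 -0.0928]
top (0.68, [302.2, 204.1, 316.7, 218.1], array([310., 211.]))
at z.14 [[ 0.4821 -0.1249  0.14  ]]
cover ((554.3214721679688, -127.22874450683594), (261.12445068359375, 201.35662841796875), 78.37998962402344)
0.1 [ 0.4828 -0.1289]
0.14 [ 0.4821 -0.1249]
0.18 [ 0.4814 -0.1209]
```

```bash
cat > a.py <<'E'
from h import *
yaw=np.radians(-11.6); g=robot.grasp_offset
robot.grip(0.6)
robot.movep([.482,-.1245,.27],quat(yaw))
d=imaging.get_image("wrist"); cv2.imwrite("pics/w1.png",d["frame"][:,:,::-1])
print(robot.get_state()["t"],robot.get_state()["joint_positions"])
try:
    k=knob_px(d,"wrist");print(k, unproj(d,k[2],.152) )
except Exception as e: print(e)
m=nets.trace("wrist","cover")
if m:
    cs=max(cv2.findContours(m[0]["mask"].astype(np.uint8),0,2)[0],key=cv2.contourArea)[:,0]
    w=unproj(d,cs,.108)[:,:2];print(cv2.minAreaRect((w*1000).astype(np.float32)))
# reach of whole arc, tool down
R=Ro.from_euler("z",yaw).as_matrix(); hinge=np.array([.482,-.1245,.14])+R@[.172,0,-.04]
for a in (0,.3,.6,.9,1.0):
    p=hinge+R@[-.1766*np.cos(a+.2285),0,.1766*np.sin(a+.2285)]
    print(a,p.round(3),solve_ik(p-[0,0,g],quat(yaw)))
E
python3 a.py
```

```text
4.325 [-4.25444504e-01 -4.87508726e-03  1.63983280e+00  1.68117082e-04
  1.50680866e+00  1.34635780e+00]
(0.77, [238.4, 161.3, 264.4, 195.4], array([250.5, 182. ])) [[ 0.48552642 -0.12423133  0.152     ]]
((552.62646484375, -128.25335693359375), (261.5986328125, 198.99307250976562), 78.39900970458984)
0 [ 0.482 -0.124  0.14 ] [-4.26810565e-01  1.32174456e-01  1.81395404e+00 -4.44089210e-16
  1.19546416e+00  1.34644395e+00]
0.3 [ 0.501 -0.128  0.189] [-4.18297065e-01  1.16660323e-01  1.72101377e+00 -4.44089210e-16
  1.30391856e+00  1.35495745e+00]
0.6 [ 0.534 -0.135  0.23 ] [-4.05231521e-01  1.49834476e-01  1.59549959e+00 -4.44089210e-16
  1.39625859e+00  1.36802300e+00]
0.9 [ 0.576 -0.144  0.26 ] [-3.90212325e-01  2.22137054e-01  1.44942307e+00 -4.44089210e-16
  1.47003253e+00  1.38304220e+00]
1.0 [ 0.592 -0.147  0.266] [-3.85172327e-01  2.52925504e-01  1.39809454e+00 -4.44089210e-16
  1.49057261e+00  1.38808219e+00]
```

View pics/w1.png

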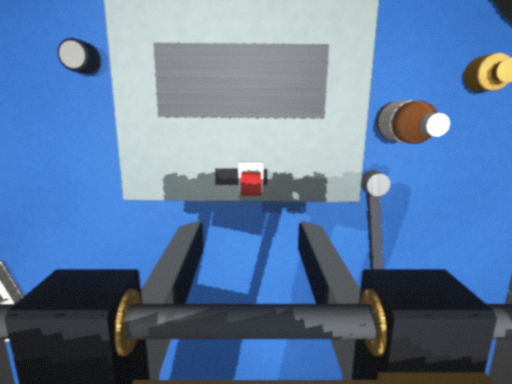

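The wrist view shows the knob at (250,182), between the fingers and clear of everything else, and the yaw agrees. Next: descend, grip, and tug in 1 mm steps.

```bash
cat > b.py <<'E'
from h import *
yaw=np.radians(-11.6); g=robot.grasp_offset; q=quat(yaw)
R=Ro.from_euler("z",yaw).as_matrix()
robot.move_straight([.482,-.1248,.14-g],q,speed=.12)
robot.grip(0.0,30); robot.hold(.1)
s0=robot.get_state(); print(s0["t"],s0["gripper_width"]*94,s0["grasp_force"],s0["position"],s0["force"].round(1))
p0=np.array([.482,-.1248,.14-g]); f0=s0["force"]
for i in range(1,9):
    a=i*.001/.1766
    d=np.array([-.1766*(np.cos(a+.2285)-np.cos(.2285)),0,.1766*(np.sin(a+.2285)-np.sin(.2285))])
    robot.move_straight(p0+R@d,q,speed=.02); robot.hold(.05)
    s=robot.get_state(); f=s["force"]-f0
    print(i,round(s["t"],2),(s["position"]-s0["position"]).round(4),f.round(1),s["gripper_width"]*94)
    if abs(f[2])>14: break
robot.hold(.15)
print(robot.get_state()["force"].round(1))
E
python3 b.py
```

```text
6.575 19.85382163517026 29.994694590568542 [ 0.4820594  -0.124631    0.12128852] [1.3 0.3 0.8]
1 6.88 [ 0.     -0.      0.0003] [ 1.3  0.  -4.6] 19.86352750938295
2 7.17 [ 0.0002 -0.0001  0.0015] [ 0.5  1.5 -5.5] 19.782998025074534
3 7.47 [ 0.0003 -0.0001  0.0026] [-0.1 -0.5 -5.9] 20.06572581127138
4 7.78 [ 0.0005 -0.0001  0.0034] [ 0.7 -0.2 -8.1] 19.864078796064955
5 8.07 [ 0.0004 -0.0001  0.0035] [  2.9   0.1 -17.7] 19.74465871125643
[  4.7  -0.3 -20.2]
```

It stopped hard at 3.5 mm with the force rising to 20 N, so the cover is caught. I'll let it down and slide the knob to the left end.

```bash
cat > c.py <<'E'
from h import *
yaw=np.radians(-11.6); g=robot.grasp_offset; q=quat(yaw)
R=Ro.from_euler("z",yaw).as_matrix()
p0=np.array([.482,-.1248,.14-g])
robot.move_straight(p0,q,speed=.03); robot.hold(.15)
s0=robot.get_state(); print(s0["t"],s0["position"],s0["force"].round(1))
y=0
for y in [.01,.018,.020,.022,.024,.0255]:
    robot.move_straight(p0+R@[0,y,0],q,speed=.05); robot.hold(.05)
    s=robot.get_state(); f=R.T@(s["force"]-s0["force"])
    print(y,round(s["t"],2),(R.T@(s["position"]-s0["position"])).round(4),f.round(1))
    if abs(f[1])>9: break
d=imaging.get_image("top"); print(unproj(d,knob_px(d,"top")[2],.14))
cv2.imwrite("pics/t2.png",cv2.resize(d["frame"][120:250,220:400,::-1],None,fx=4,fy=4))
np.save("y.npy",(R.T@(s["position"]-p0))[1])
E
python3 c.py
```

```text
8.6917 [ 0.48222711 -0.12486126  0.12215065] [-1.1  2.4 -3.2]
0.01 9.09 [-0.      0.0102 -0.0007] [-1.5 -2.8  0.7]
0.018 9.45 [-0.      0.0186 -0.0008] [ 0.6 -2.2  1.1]
0.02 9.75 [-0.      0.02   -0.0008] [ 0.6 -2.6  0.1]
0.022 10.05 [ 0.      0.0219 -0.0008] [ 0.2 -3.4  1.7]
0.024 10.35 [ 0.      0.0233 -0.0008] [ 0.4 -7.4  0.6]
0.0255 10.65 [ 0.      0.0233 -0.0008] [ -0.1 -11.3   0.1]Traceback (most recent call last):
  File "c.py", line 13, in <module>
    d=imaging.get_image("top"); print(unproj(d,knob_px(d,"top")[2],.14))
                                               ~~~~~~~^^^^^^^^^
  File "h.py", line 15, in knob_px
    b=nets.boxes_of(cam,"knob")[0]; l,t,r,bo=np.round(b["box"]).astype(int)
      ~~~~~~~~~~~~~~~~~~~~~~~~~^^^
IndexError: list index out of range
```

The knob reached the left end stop at 23.3 mm, with the force rising. Now I'll swing the cover along the arc, watching the force.

```bash
cat > d.py <<'E'
from h import *
yaw=np.radians(-11.6); g=robot.grasp_offset; q=quat(yaw)
R=Ro.from_euler("z",yaw).as_matrix()
p0=np.array([.482,-.1248,.14-g])+R@[0,.0233,0]
robot.move_straight(p0,q,speed=.03); robot.grip(0.0,40); robot.hold(.1)
f0=robot.get_state()["force"]; a=0
for a in [.02,.04,.08,.15,.25,.35,.45,.55,.65,.75,.85,.92]:
    d=np.array([-.1766*(np.cos(a+.2285)-np.cos(.2285)),0,.1766*(np.sin(a+.2285)-np.sin(.2285))])
    robot.move_straight(p0+R@d,q,speed=.05); robot.hold(.05)
    s=robot.get_state(); f=R.T@(s["force"]-f0); e=R.T@(s["position"]-(p0+R@d))
    t=a+.2285; print(a,round(s["t"],2),f.round(1),"rad",round(-f[0]*np.cos(t)+f[2]*np.sin(t),1),"err mm",(1000*e).round(1),round(s["gripper_width"]*94,2))
    if np.linalg.norm(f)>20: print("stop");break
d=imaging.get_image("scene"); cv2.imwrite("pics/s3.png",cv2.resize(d["frame"][100:260,100:300,::-1],None,fx=3.5,fy=3.5))
E
python3 d.py
```

```text
0.02 11.62 [ 2.3  0.1 -4.1] rad -3.3 err mm [-0.2 -0.1 -0.4] 20.09
0.04 11.92 [ 2.2 -0.9 -4.2] rad -3.2 err mm [-0.4 -0.1 -0.4] 19.51
0.08 12.26 [ 1.1 -2.5 -4.2] rad -2.3 err mm [-0.6 -0.1 -0.4] 19.74
0.15 12.71 [ 0.1 -1.8 -2.3] rad -0.9 err mm [-0.9 -0.1 -0.5] 19.63
0.25 13.26 [-0.5 -1.1 -3.5] rad -1.1 err mm [-1.4 -0.1 -0.7] 19.61
0.35 13.81 [-2.2 -1.5 -1.4] rad 1.1 err mm [-1.8 -0.2 -0.8] 19.66
0.45 14.36 [-3.1 -1.2 -2.2] rad 1.1 err mm [-2.  -0.2 -0.8] 19.98
0.55 14.91 [-3.4 -1.4 -1.3] rad 1.5 err mm [-2.1 -0.3 -0.7] 19.65
0.65 15.46 [-3.5 -1.9  0.5] rad 2.6 err mm [-2.1 -0.4 -0.5] 19.84
0.75 16.01 [-3.9 -1.2  1.2] rad 3.2 err mm [-1.9 -0.5 -0.2] 19.91
0.85 16.56 [-3.9 -2.6  1.4] rad 3.1 err mm [-1.7 -0.5  0.1] 19.38
0.92 17.01 [-4.3 -1.8  2.8] rad 4.3 err mm [-1.5 -0.6  0.4] 19.57
```

View pics/s3.png

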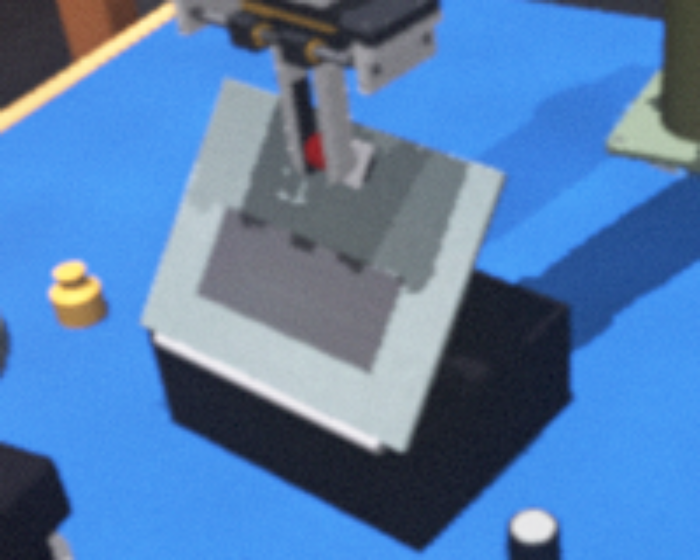

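The cover is open about 50°, with the red knob at about (315,152) in the crop, still pinched between the fingers. I'll let it settle and hand in.

```bash
python3 - <<'E'
from station import robot
robot.hold(.8); s=robot.get_state(); print(s["t"],s["position"],s["grasp_force"],abs(s["joint_velocities"]).max(),s["gripper_width"]*94)
print(robot.close_job())
E
```

```text
17.8583 [ 0.58269792 -0.12230145  0.2426608 ] 39.99766409397125 0.0015290211341573933 19.641215142789637
the job is handed in; nothing more can be done
None
```

The job is handed in at 17.9 s: the tug showed the cover was caught, so I slid the knob to the left end, swung the cover open to about 0.92 rad (53°, from the arm's path) and left it held at rest by the knob; no bystander was touched as far as I could see.

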